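Centre the stencil press and hold a stencil frame pressed home under its lip

ROBOT

A 7-joint arm with a two-finger parallel gripper is mounted at the origin on the work surface. World frame = base frame: x ahead of the robot, y to its left, z up, the work surface at z = 0. Lengths are in m, angles in rad, forces in N, time in s.
With the tool pointing down it reaches from about 0.425 to 0.825 m from the base axis. Payload 3.6 kg.
Tool frame: the origin (TCP) lies between the finger pads, 19 mm behind the fingertips; this is the grasp point; z points along the fingers, y is the line along which they close (so a half turn about z gives the same grasp; the last joint's range is limited). The gripper opens to 85 mm and grips with 20 to 120 N. Pads are 22 mm wide; open, the fingers measure 114 mm over their backs; the gripper's body (76 mm by 85 mm) begins 54 mm behind the grasp point. The pads swing forward as they close: fully open they stand 13 mm farther back than shut.
Start: joints at [1.302, 0.615, -0.013, 1.423, 0.008, 1.103, -0.04], TCP at [0.156, -0.631, 0.25] pointing down, gripper open.
Joint ranges: [-3.12, 3.12], [-0.3, 2.06], [-1.34, 1.32], [0.26, 2.42], [-1.36, 4.5], [0.01, 1.98], [-2.84, 2.84]. Speed limits (rad/s): [2.79, 2.79, 3.14, 3.14, 3.14, 3.14, 3.14].

INTERFACE

Orientations are given as a unit quaternion [x, y, z, w].
In Python, from station import arm, snapshot, camera_info, ticket gives the robot as it stands. Calls block until the motion is done:
- arm.movep(position, orientation): joint-space move of the TCP to a pose.
- arm.line_to(position, velocity=0.15, ori=None): straight line of the TCP; ori=None keeps the orientation; velocity is the mean speed in m/s.
- arm.move_j(angles): joint-space move.
- arm.move_gripper(opening, effort=None): opening from 0.0 (shut) to 1.0 (fully open); effort is the grip in N (None keeps the last); returns when the fingers have stopped.
- arm.pause(seconds).
- arm.ik(position, orientation): joint angles nearest the present ones, or None.
- snapshot(name): name is "scene" or "top" or "wrist"; returns the picture (384x512x3 uint8, blue, green, red); there is no depth.
- camera_info(name): a dict with "fx", "fy", "cx", "cy" (pixels), "dist_coeffs" ([k1, k2, p1, p2, k3] as OpenCV has them; the pictures are not rectified), "R" (3x3) and "t" (3): a world point X has camera coordinates R X + t; the wrist camera has in their place "T_tool_cam" (4x4, takes a point from camera to tool coordinates, whose origin is the TCP and whose axes are the flange's). Camera axes: x right, y down, z forward; pixel columns grow to the right and rows downward; lengths in m; the calibration is good to about 2 mm. A picture is of the moment at which its call begins: read the wrist's pose just before it. camera_info takes no time and is no camera call.
A pose or a line that the arm cannot do raises arm.MotionError and nothing moves.
- ticket.finish_job(): hands the job in; it is judged then, once.
Readings, each from a call of its own:
- arm.read_time(): time.
- arm.read_joint_positions(): joint angles.
- arm.read_dq(): joint speeds.
- arm.read_effort(): joint torques, N m.
- arm.read_tool_pos(): TCP position.
- arm.read_eef_rot(): TCP orientation.
- arm.read_ft_force(): force on the tool from outside, world axes, zero at the start.
- arm.read_wrist_torque(): the same for the moment, N m.
- arm.read_opening(): opening from 0.0 (shut) to 1.0 (fully open).
- arm.read_finger_force(): force on a finger pad.
Only numpy, scipy, OpenCV 4.12 (cv2) and the standard library are available. Lean on these libraries where they do the work, as an engineer would, in place of code of your own. Each camera call takes 0.05 s, during which the arm holds its last target. There are 200 camera calls.

TASK

Centre the stencil press first: turn the red registration knob until the red pointer lines up with the long black centre mark. Then push the aluminium stencil frame squarely under the lip of the holder until it is fully home and pressing firmly on both rubber buffers at the back, and finish while still holding it pressed there, pointer still on the mark, so that the clamp screws can be tightened. Leave the paint jar, the roll of tape and the brush where they are.

Things in the scene. Friction and masses are not known exactly. Their poses are not given: they have to be found in the camera images.
- press: Bench-top stencil press, fixed. White bed 370 x 460 mm, top 18 mm above the table. Origin at table level under the holder's back wall, midway; x is the push-in direction (away from the robot), y left, z up. Bed reaches 270 mm in front of the origin. Dark end blocks, tops 60 mm above the table, at y = +148 and -148 mm; the holder slides sideways on rods between them.
- carriage (a joint): Sideways position (m) of the aluminium frame holder along the press's y: 0 = pointer on the centre mark, positive = left, towards the knob; range -0.020 to 0.020, starts 8 to 19 mm left. Moved by the knob; it stays where it is put (over about 30 N sideways shifts it).
- reg_knob (a joint): Angle (rad) of the registration knob about the upward vertical, positive anticlockwise seen from above, 0 = centred. Rack and pinion: the holder moves 6 mm to the left per radian anticlockwise, 6 mm to the right per radian clockwise. Friction about 0.2 N m; it stays where it is left.
- knob_grip (a point): On the axis of the red knob on the left end block: TCP point for gripping it from above, 89 mm above the table, 5 mm below the top of the bar. Knob: 40 mm disc (top 68 mm above the table) carrying an upright bar 40 mm long, 14 mm wide, 26 mm tall. The frame turns with the knob: x along the bar, y across it (close the fingers along y), z up.
- pointer_tip (a point): Tip of the red pointer (3 mm wide needle) on the back of the holder, over the scale; it moves with the holder along the press's y.
- centre_mark (a point): The long black centre mark (3 mm wide, 18 mm long) on the white scale of the rear beam, fixed on the press, between shorter thin ticks 5 mm apart.
- slot (a point): On the holder, at bed height: midpoint of the front faces of the two free rubber buffers; the frame's far edge is here when it first touches them. x points into the slot, y left. The holder is a channel open to the robot: lip underside 28 mm above the bed, lip edge 41 mm in front of this point, cheeks 188 mm apart, flared at the mouth. Two black thumb screws on the lip are not used.
- buffer_left: Rubber buffer, 16 mm disc, standing 8 mm out of the holder's back wall, 60 mm left of the holder's middle, 13.5 mm above the bed; hidden under the lip. Springy: 2.5 N per mm, 4 mm travel. Origin on the back wall, 8 mm behind its front face.
- buffer_right: The same buffer 60 mm right of the holder's middle.
- stencil_frame: Loose frame lying flat on the bed before the holder: aluminium tube 22 mm wide, 25 mm tall, outside 140 mm (x) by 180 mm (y), amber plate inside at the bottom (top 3 mm up). 0.25 to 0.5 kg. Origin: centre of the underside; x points to the far edge (70 mm away) that goes under the lip, z up. Starts 65 to 100 mm short of the buffers, up to 50 mm off to a side of the slot, skewed up to 10 degrees.
- frame_bar (a point): Middle of the top of the frame's near bar (the one towards the robot), 59 mm from the frame's origin, 25 mm above its underside. The bar is 22 mm wide along the frame's x: pinch it from above along x.
- paint_jar: Bystander: brown paint jar with black lid, 68 mm across, about 75 mm tall, standing on the right of the bed. Origin at the centre of its underside.
- tape_roll: Bystander: roll of masking tape lying flat on the left of the bed, 68 mm across, 24 mm tall. Origin at the centre of its underside.
- brush: Bystander: flat paint brush lying on the table to the right of the press. Origin under its middle.
There are look-alikes about, which are no part of the job. What is meant by the stencil_frame is not brown, and is the larger of those in its own colour.

How it is judged:
By the outcome, as a careful person would: the job done as asked, in the order asked, and still so for the second after the job is handed in, while the arm keeps its last pose, push and grip.
It also fails if it takes over 72 s, if anything falls off the work surface, if the arm or the gripper's body presses on something with over 40 N, if the wrist force passes 120 N, or if a joint passes its speed limit or range.

## Working session

There is one attempt and no reset: what is moved stays moved. The work goes in short steps, each a Python script; the robot and the scene stay as the last script left them, time stands still between calls to the robot, and variables do not carry over. Pictures are saved under pics/ and viewed, at most 10 in all, crops included, and the job is handed in when it is done.

```bash
mkdir -p pics
python3 - <<'E'
from station import *
import cv2,numpy as np
for n in ("scene","top"):
    im=snapshot(n); cv2.imwrite(f"pics/{n}0.png",cv2.resize(im,(800,600),interpolation=cv2.INTER_CUBIC)); cv2.imwrite(f"pics/{n}0_raw.png",im)
    c=camera_info(n); print(n,{k:np.round(v,4).tolist() for k,v in c.items()})
print({k:np.round(v,4).tolist() for k,v in camera_info("wrist").items()})
print(arm.read_time(),arm.read_tool_pos(),arm.read_eef_rot())
E
```

```text
scene {'fx': 361.9026, 'fy': 361.9026, 'cx': 253.0804, 'cy': 190.7246, 'dist_coeffs': [0.0124, 0.0, 0.0, 0.0, 0.0], 'R': [[-0.5621, 0.8269, -0.0176], [0.6551, 0.4321, -0.6198], [-0.5049, -0.36, -0.7845]], 't': [0.3692, -0.2513, 1.1764]}
top {'fx': 395.0803, 'fy': 395.0803, 'cx': 256.7839, 'cy': 193.7194, 'dist_coeffs': [-0.0096, 0.0, 0.0, 0.0, 0.0], 'R': [[0.03, -0.9995, -0.0141], [-0.9838, -0.027, -0.177], [0.1766, 0.0192, -0.9841]], 't': [-0.1028, 0.5441, 0.9816]}
{'fx': 331.99, 'fy': 331.99, 'cx': 258.9991, 'cy': 192.307, 'dist_coeffs': [0.0319, 0.0, 0.0, 0.0, 0.0], 'T_tool_cam': [[-0.001, -0.9471, -0.321, 0.0834], [1.0, -0.0006, -0.0011, -0.0005], [0.0008, -0.321, 0.9471, -0.1249], [0.0, 0.0, 0.0, 1.0]]}
0.1 [ 0.15612768 -0.63028411  0.24894855] [ 9.92632901e-01  1.21154888e-01 -1.61704086e-04 -1.17936645e-03]
```

View pics/top0.png

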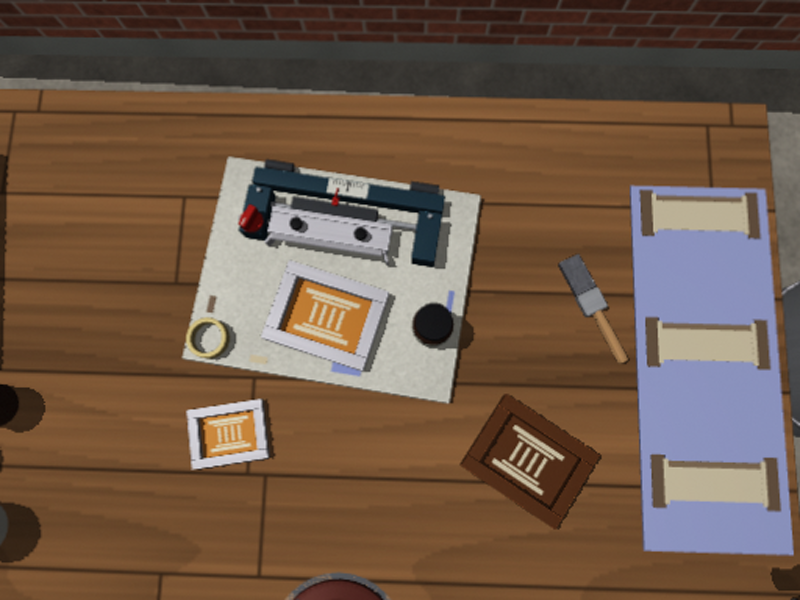

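View pics/scene0.png

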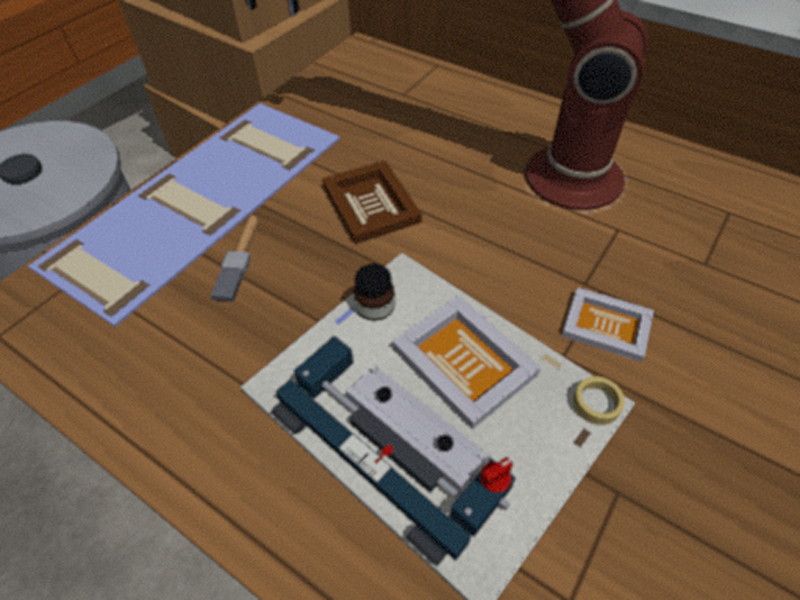

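The top view shows the press with its bed corners at about (229,157), (481,195), (450,402) and (184,357). The amber frame is centred near (327,315), the knob is at (251,217) and the pointer is left of the mark at (335,198). I'll enlarge the press area.

```bash
cat > h.py <<'E'
from station import *
import cv2,numpy as np
from scipy.spatial.transform import Rotation as Ro
def cam(n):
    c=camera_info(n); K=np.array([[c["fx"],0,c["cx"]],[0,c["fy"],c["cy"]],[0,0,1]]); d=np.array(c["dist_coeffs"])
    if "R" in c: return K,d,np.array(c["R"]),np.array(c["t"])
    T=np.array(c["T_tool_cam"]); Rt=Ro.from_quat(arm.read_eef_rot()).as_matrix(); p=np.array(arm.read_tool_pos())
    Rc=Rt@T[:3,:3]; pc=Rt@T[:3,3]+p
    return K,d,Rc.T,-Rc.T@pc
def bp(C,uv,z):
    K,d,R,t=C
    uv=np.array(uv,float).reshape(-1,1,2); r=np.c_[cv2.undistortPoints(uv,K,d)[:,0],np.ones(len(uv))]@R
    o=-R.T@t; return o+r*((np.broadcast_to(z,len(uv))-o[2])/r[:,2])[:,None]
def pr(C,X):
    K,d,R,t=C; return cv2.projectPoints(np.array(X,float).reshape(-1,3),cv2.Rodrigues(R)[0],t,K,d)[0][:,0]
def q(yaw): # tool down; tool y axis (closing) at heading yaw-? : tool x at yaw
    return (Ro.from_euler("z",yaw)*Ro.from_quat([1,0,0,0])).as_quat()
def crop(im,x0,y0,x1,y1,s,name): cv2.imwrite(f"pics/{name}.png",cv2.resize(im[y0:y1,x0:x1],None,fx=s,fy=s,interpolation=cv2.INTER_CUBIC))
E
python3 - <<'E'
from h import *
im=cv2.imread("pics/top0_raw.png"); crop(im,112,97,312,247,4,"top0_crop")
C=cam("top")
s=.64
P=bp(C,np.array([(229,157),(481,195),(450,402),(184,357)])*s,.018); print(P, np.linalg.norm(P-np.roll(P,-1,0),axis=1))
E
```

```text
[[ 0.81035883  0.23179023  0.018     ]
 [ 0.74955906 -0.22193521  0.018     ]
 [ 0.38623256 -0.17292583  0.018     ]
 [ 0.44821162  0.27987791  0.018     ]] [0.45778094 0.36661705 0.45702585 0.36532592]
```

View pics/top0_crop.png

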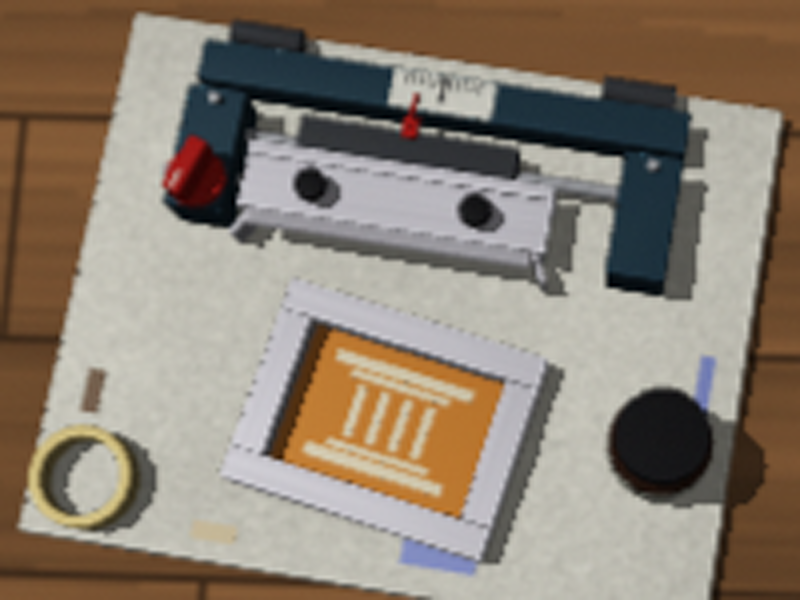

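```bash
cat >> h.py <<'E'
_P=bp(cam("top"),np.array([(229,157),(481,195),(450,402),(184,357)])*.64,.018)
PX=(_P[0]+_P[1]-_P[2]-_P[3])[:2]; PX/=np.linalg.norm(PX)
PY0=(_P[0]+_P[3]-_P[1]-_P[2])[:2]; PY0/=np.linalg.norm(PY0)
PYAW=(np.arctan2(PX[1],PX[0])+np.arctan2(-PY0[0],PY0[1]))/2
PX=np.array([np.cos(PYAW),np.sin(PYAW)]); PY=np.array([-PX[1],PX[0]])
PO=_P.mean(0)[:2]+.085*PX
def w2p(X): d=np.atleast_2d(X)[:,:2]-PO; return np.c_[d@PX,d@PY]
def p2w(x,y,z): return np.r_[PO+x*PX+y*PY,z]
E
python3 - <<'E'
from h import *
C=cam("top"); f=lambda a:np.array(a)/4+[112,97]
print("press",PO,np.degrees(PYAW))
k=bp(C,f([(192,175)]),.08); print("knob",k,w2p(k))
F=bp(C,f([(293,281),(545,360),(482,560),(222,478)]),.043); print("frame p",w2p(F),np.linalg.norm(F-np.roll(F,-1,0),axis=1))
print("ptr/mark",w2p(bp(C,f([(415,97),(443,90)]),.06)))
for dy in np.arange(-180,181,30):
    j=arm.ik([k[0,0],k[0,1],.13],q(PYAW+np.radians(dy))); print(dy,None if j is None else np.round(j,2))
E
```

```text
press [0.68283041 0.01785981] -7.668125525718689
knob [[0.67380756 0.16761067 0.08      ]] [[-0.02892415  0.14720776]]
frame p [[-0.07996706  0.07729185]
 [-0.10586711 -0.09699175]
 [-0.24148537 -0.07886914]
 [-0.21664188  0.09735799]] [0.17619758 0.13682377 0.17796967 0.13813998]
ptr/mark [[ 0.05326179  0.01729173]
 [ 0.06103959 -0.00029944]]
-180 [ 0.1   0.91 -0.76  1.39  0.66  1.1   0.67]
-150 [ 0.18  0.98 -0.96  1.39  0.83  1.19  1.08]
-120 [ 0.23  1.07 -1.15  1.39  0.98  1.31  1.52]
-90 [ 0.23  1.07 -1.15  1.39  0.98  1.31  2.04]
-60 [-0.77  1.07  1.13  1.43 -0.98  1.27 -2.3 ]
-30 [-0.32  0.8   0.08  1.41 -0.08  0.93 -2.44]
0 [-0.24  0.8  -0.07  1.41  0.06  0.94 -2.03]
30 [-0.15  0.81 -0.24  1.4   0.21  0.95 -1.62]
60 [-0.09  0.83 -0.36  1.4   0.32  0.97 -1.18]
90 [-0.03  0.84 -0.47  1.4   0.41  1.   -0.72]
120 [ 0.01  0.86 -0.57  1.4   0.5   1.03 -0.26]
150 [ 0.06  0.89 -0.66  1.39  0.58  1.06  0.2 ]
180 [ 0.1   0.91 -0.76  1.39  0.66  1.1   0.67]
```

Run:
```python
from h import *
p=p2w(-.03,.10,.22); arm.movep(p,q(PYAW+np.radians(168)))
C=cam("wrist"); im=snapshot("wrist"); np.savez("c1.npz",*C); cv2.imwrite("pics/w1_raw.png",im)
cv2.imwrite("pics/w1.png",cv2.resize(im,(800,600),interpolation=cv2.INTER_CUBIC))
print(arm.read_time(),arm.read_tool_pos(),p,arm.read_joint_positions())
```

```text
3.3333 [0.66673459 0.11976906 0.21991955] [0.66644217 0.12096862 0.22      ] [ 0.18317155  0.79707599 -0.78976845  1.35776298  0.57242283  1.2195093
  0.57655663]
```

View pics/w1.png

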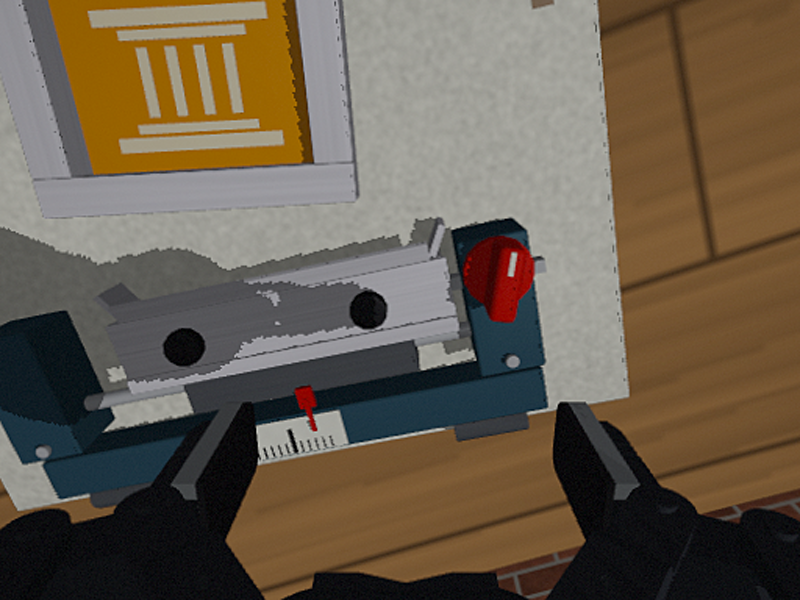

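The wrist view shows the pointer tip at (314,430) and the centre mark at (292,440). The knob bar's white stripe runs from (516,252) to (510,276), and the disc is centred near (499,278). I'll zoom in on the knob and the scale.

Run:
```python
from h import *
im=cv2.imread("pics/w1_raw.png")
a=cv2.resize(im[140:215,285:360],(600,600),interpolation=cv2.INTER_CUBIC); cv2.imwrite("pics/knobcrop.png",a)
z=np.load("c1.npz"); C=[z[k] for k in z.files]
s=bp(C,np.array([(516,252),(510,276)])*.64,.094); d=w2p(s); print(s,d, np.degrees(np.arctan2(*(d[0]-d[1])[::-1])))
print(w2p(bp(C,np.array([(314,430),(292,440),(289,430)])*.64,.06)))
```

```text
[[0.66434165 0.1798377  0.094     ]
 [0.67520049 0.17364432 0.094     ]] [[-0.03993693  0.15806236]
 [-0.02834878  0.15337332]] 157.96972541908227
[[0.0568203  0.02240908]
 [0.06088493 0.00687146]
 [0.05344884 0.00704123]]
```

View pics/knobcrop.png

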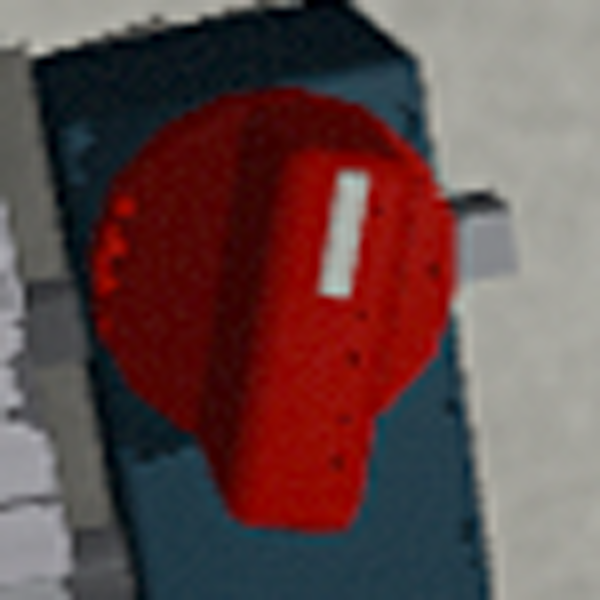

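The crop shows the bar's top face with corners near (285,155), (400,160), (355,525) and (240,520), and the white stripe on the half of the bar nearest the robot. I'll triangulate the knob and scale using the top view as well.

Run:
```python
from h import *
z=np.load("c1.npz"); C=[z[k] for k in z.files]; T=cam("top")
g=lambda a:np.array(a)/8+[285,140]
s=bp(C,g([(285,155),(400,160),(355,525),(240,520)]),.094); d=w2p(s); print(d,d.mean(0),np.linalg.norm(np.roll(d,-1,0)-d,axis=1))
a=(d[0]+d[1]-d[2]-d[3]); print("bar ang",np.degrees(np.arctan2(a[1],a[0])))
s=bp(C,g([(350,172),(336,296)]),.094); d=w2p(s); a=d[0]-d[1]; print("stripe ang",np.degrees(np.arctan2(a[1],a[0])),d.mean(0))
# bar in top view: top corners
def tri(C1,u1,C2,u2):
    un=lambda C,u: cv2.undistortPoints(np.array(u,float).reshape(1,1,2),C[0],C[1])[0].T
    P=lambda C: np.c_[C[2],C[3]]
    X=cv2.triangulatePoints(P(C1),P(C2),un(C1,u1),un(C2,u2)).ravel(); return X[:3]/X[3]
f=lambda a:np.array(a)/4+[112,97]
for n,u,v in (("mark",(443,90),(292,440)),("tip",(415,97),(314,430)),("screwL",(213,97),(513,361)),("screwR",(652,163),(43,452))):
    X=tri(T,f(u),C,np.array(v)*.64); print(n,X,w2p(X))
```

```text
[[-0.04299287  0.1510547 ]
 [-0.04016274  0.16177988]
 [-0.00373167  0.15214038]
 [-0.00670062  0.14090308]] [-0.02339697  0.15146951] [0.0110923  0.03768479 0.01162289 0.03768532]
bar ang 164.77606692325395
stripe ang 165.4480817782239 [-0.0339832   0.15535291]
mark [0.74889151 0.01110729 0.04859121] [[0.06637137 0.00212271]]
tip [0.74284031 0.02950527 0.05360546] [[0.05791935 0.01954874]]
screwL [0.73419598 0.16271866 0.0654217 ] [[0.03157701 0.15041742]]
screwR [ 0.69613333 -0.13090918  0.0622378 ] [[ 0.03303493 -0.14566357]]
```

Run:
```python
from h import *
kc=p2w(-.025,.1495,0)[:2]; A=PYAW+np.radians(165.3)
arm.move_gripper(.55,effort=50)
arm.movep(np.r_[kc,.14],q(A))
print(arm.read_time(),arm.read_joint_positions())
arm.line_to(np.r_[kc,.091],velocity=.08)
print(arm.read_time(),arm.read_tool_pos()-np.r_[kc,.091],arm.read_ft_force())
arm.move_gripper(0.0,effort=50); print(arm.read_opening(),arm.read_finger_force(),arm.read_ft_force(),arm.read_tool_pos()-np.r_[kc,.091])
for d in (160,120,80,40,4):
    arm.line_to(np.r_[kc,.091],velocity=.1,ori=q(PYAW+np.radians(d)))
    print(d,round(arm.read_time(),2),arm.read_ft_force().round(1),arm.read_wrist_torque().round(2),(arm.read_tool_pos()[:2]-kc).round(4))
    if np.linalg.norm(arm.read_ft_force())>30: break
C=cam("wrist"); im=snapshot("wrist"); np.savez("c2.npz",*C); cv2.imwrite("pics/w2_raw.png",im)
cv2.imwrite("pics/top2_raw.png",snapshot("top"))
a=cv2.resize(im,(500,375)); b=cv2.resize(cv2.imread("pics/top2_raw.png")[105:185,130:290],(800,400),interpolation=cv2.INTER_CUBIC)
cv2.imwrite("pics/w2.png",cv2.resize(im,(800,600),interpolation=cv2.INTER_CUBIC))
```

```text
4.2667 [ 0.0815381   0.89903638 -0.73158339  1.36879562  0.62390667  1.10962181
  0.44308081]
5.025 [0.00016034 0.00035302 0.00011818] [0.27178111 0.4089739  0.19665608]
0.1496408729916706 49.99653518199921 [1.3771039  1.50231159 1.50575825] [0.00082871 0.0008898  0.00095271]
160 5.67 [0.7 1.4 2. ] [ 0.44 -0.42 -0.18] [0.0008 0.0009]
120 6.53 [3.1 3.7 3.1] [ 0.72 -0.85  0.02] [0.0011 0.0012]
80 7.38 [4.5 2.7 3.8] [ 0.74 -0.94  0.02] [0.0014 0.0011]
40 8.22 [5.2 2.8 3.1] [ 0.65 -1.06  0.02] [0.0017 0.0009]
4 9.0 [5.5 3.  3.5] [ 0.67 -0.99 -0.04] [0.0018 0.0006]
```

View pics/w2.png

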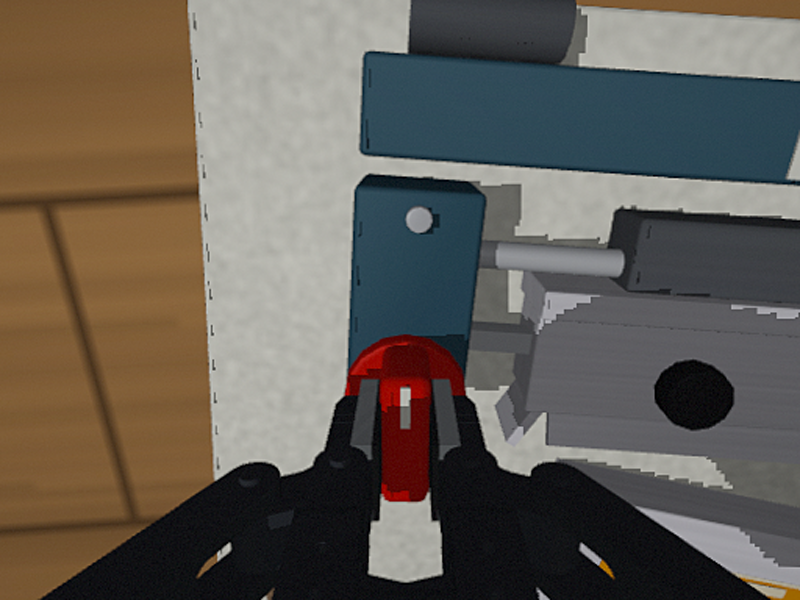

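The wrist view shows the knob followed the turn: the stripe at (405,400) now points away from the robot and the holder has moved right. I'll release and look straight down on the scale.

Run:
```python
from h import *
p=arm.read_tool_pos(); arm.move_gripper(.5); arm.line_to([p[0],p[1],.15],velocity=.2)
arm.movep(p2w(-.07,0.0,.17),q(PYAW)); arm.pause(.2)
C=cam("wrist"); im=snapshot("wrist"); np.savez("c3.npz",*C); cv2.imwrite("pics/w3_raw.png",im)
u=pr(C,p2w(.06,0,.052))[0].round().astype(int); print(u,arm.read_time())
x,y=np.clip(u[0]-80,0,352),np.clip(u[1]-60,0,264); print(x,y); crop(im,x,y,x+160,y+120,5,"w3")
```

```text
[265   1] 10.8583
185 0
```

View pics/w3.png

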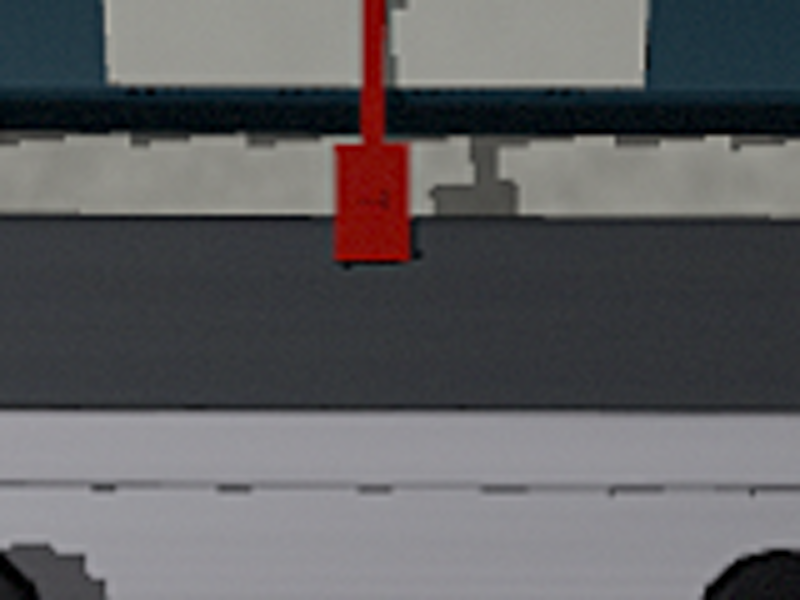

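The pointer is at x≈374 in the crop and the white plate is centred at 376, but the mark itself is out of view. I'll shift 45 mm forward.

Run:
```python
from h import *
arm.line_to(p2w(-.025,0.0,.17),velocity=.2); arm.pause(.2)
C=cam("wrist"); im=snapshot("wrist"); np.savez("c4.npz",*C); cv2.imwrite("pics/w4_raw.png",im)
u=pr(C,p2w(.06,0,.052))[0].round().astype(int); print(u,arm.read_time())
x,y=np.clip(u[0]-50,0,412),np.clip(u[1]-35,0,309); print(x,y); crop(im,x,y,x+100,y+75,8,"w4")
```

```text
[261  75] 11.4833
211 40
```

View pics/w4.png

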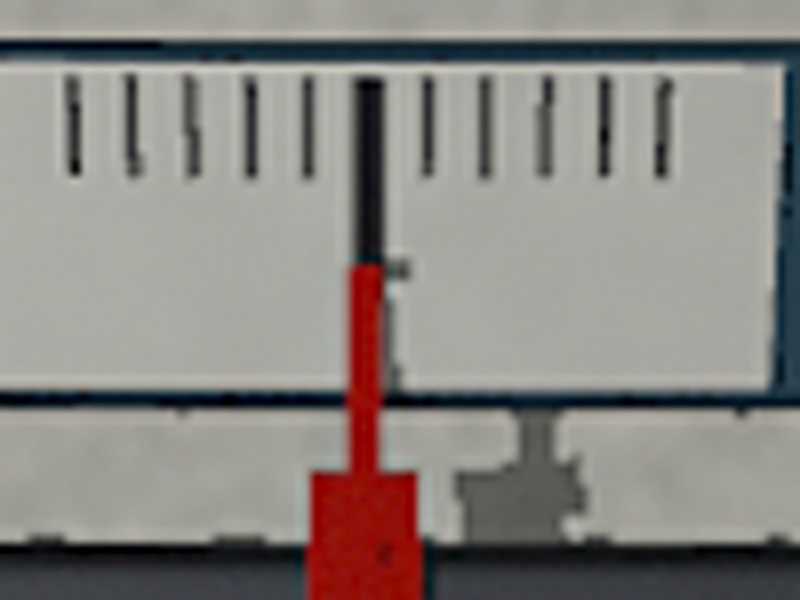

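Tick pitch is 59 px per 5 mm. The pointer tip sits at x≈366.5 and the mark at 369, so it is centred to about 0.2 mm. Next I'll pinch the frame's near bar, square it up short of the mouth and check.

Run:
```python
from h import *
best=None
for s in (90,-90):
    js=[arm.ik(p2w(x,y,z),q(PYAW+np.radians(s+a))) for x,y,z,a in ((-.2194,.008,.15,-8),(-.2194,.008,.043,-8),(-.209,0,.043,0),(-.134,0,.043,0))]
    print(s,[None if j is None else np.round(j,2).tolist() for j in js])
    if best is None and all(j is not None for j in js) and max(abs(j[6]) for j in js)<2.6: best=s
s=best; print("use",s)
Q=lambda a:q(PYAW+np.radians(s+a))
arm.move_gripper(.65,effort=60)
arm.line_to(p2w(-.08,0,.2),velocity=.3)
arm.movep(p2w(-.2194,.008,.12),Q(-8)); print(arm.read_time(),w2p(arm.read_tool_pos()),arm.read_ft_force())
arm.line_to(p2w(-.2194,.008,.0435),velocity=.1); print(arm.read_tool_pos(),arm.read_ft_force())
arm.move_gripper(0,effort=60); print(arm.read_opening(),arm.read_finger_force(),arm.read_ft_force())
arm.line_to(p2w(-.209,0,.0435),velocity=.04,ori=Q(0)); arm.pause(.2)
print(arm.read_time(),w2p(arm.read_tool_pos()),arm.read_tool_pos()[2],arm.read_ft_force(),arm.read_opening())
im=snapshot("top"); cv2.imwrite("pics/top5_raw.png",im); crop(im,112,97,312,247,4,"top5")
```

```text
90 [[0.08, 0.51, -0.35, 2.04, 0.28, 0.64, -0.73], [-0.02, 0.69, -0.22, 2.12, 0.4, 0.37, -0.83], [0.03, 0.7, -0.26, 2.1, 0.44, 0.39, -0.71], [0.09, 0.77, -0.31, 1.89, 0.42, 0.54, -0.63]]
-90 [[-0.76, 0.66, 0.94, 2.06, -0.76, 0.81, -2.77], [-0.52, 0.76, 0.55, 2.14, -0.88, 0.49, -2.7], [-0.5, 0.76, 0.55, 2.11, -0.86, 0.5, -2.56], [-0.55, 0.89, 0.75, 1.91, -0.91, 0.73, -2.53]]
use 90
13.075 [[-0.21779746  0.00793637]] [-0.05806373 -0.65990212  1.01314367]
[0.46691564 0.05515659 0.04386006] [-0.40453669  0.49630716 -0.0879374 ]
0.24161800756058677 60.10291278362274 [0.14650558 0.08915774 5.92916708]
15.075 [[-0.20965218 -0.00046675]] 0.04442686218545483 [-1.93065503 -1.31259067  8.80360079] 0.24059106082387607
```

View pics/top5.png

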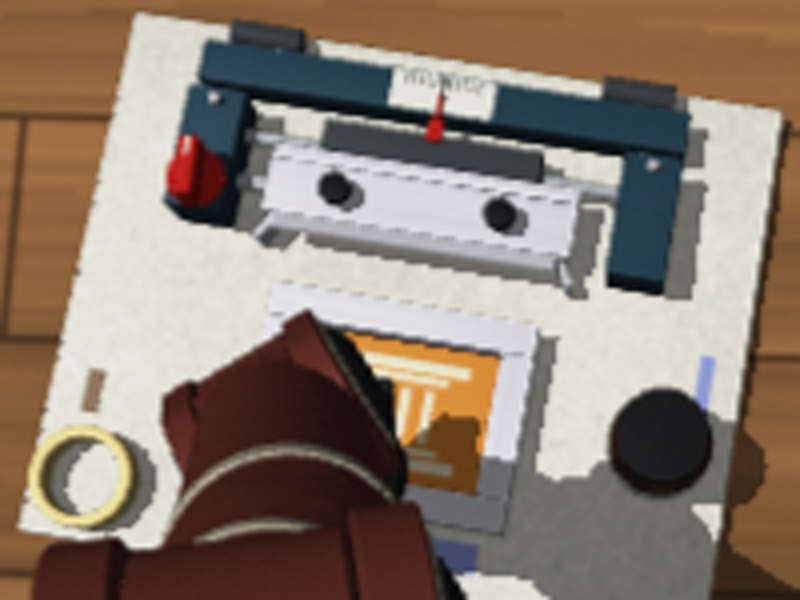

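Now the pointer (440,97) is on the mark. The frame is nearly square to the holder, with far corners at (272,283) and (537,325) and mouth flares at (263,240) and (572,292). I'll check in numbers.

Run:
```python
from h import *
T=cam("top"); f=lambda a:np.array(a)/4+[112,97]
d=w2p(bp(T,f([(272,283),(537,325)]),.043)); print(d,d.mean(0),np.linalg.norm(d[0]-d[1]),np.degrees(np.arctan2(-(d[0]-d[1])[0],(d[0]-d[1])[1])))
d=w2p(bp(T,f([(277,140),(578,187),(262,208),(562,258)]),.05)); print("lip",d)
d=w2p(bp(T,f([(335,187),(500,214)]),.06)); print("screws",d, d.mean(0))
# straight-line fits: far edge of frame, predicted corner pixels at press pose from tool
tp=w2p(arm.read_tool_pos())[0]; X=[p2w(tp[0]+.129,tp[1]+s*.09,.043) for s in(1,-1)]; print("pred far corners px",(pr(T,X)-[112,97])*4)
```

```text
[[-0.08353956  0.09084797]
 [-0.08352076 -0.08785769]] [-0.08353016  0.00149514] 0.17870566438905663 0.00602796020134975
lip [[ 0.01233627  0.1052526 ]
 [ 0.01198227 -0.09957104]
 [-0.03570393  0.10581882]
 [-0.03775962 -0.09709758]]
screws [[-0.01652225  0.05821517]
 [-0.017421   -0.05263314]] [-0.01697163  0.00279101]
pred far corners px [[274.74528655 279.17784024]
 [541.5851216  321.46528629]]
```

Run:
```python
from h import *
Q=q(PYAW+np.radians(90)); arm.line_to(p2w(-.209,.001,.045),velocity=.02,ori=Q)
def rep(n):
    F=arm.read_ft_force(); tp=arm.read_tool_pos(); fx=F[:2]@PX; fy=F[:2]@PY
    print(n,round(arm.read_time(),2),"F",fx.round(1),fy.round(1),F[2].round(1),"M",arm.read_wrist_torque().round(2),"p",w2p(tp)[0].round(4),tp[2].round(4)); return fx
rep("s")
for x in (-.19,-.175,-.16,-.15,-.143):
    arm.line_to(p2w(x,.001,.045),velocity=.05)
    if rep(x)<-12: raise SystemExit
x=-.143
while x<-.128:
    x+=.001; arm.line_to(p2w(x,.001,.045),velocity=.02)
    if rep(round(x,4))<-9: break
```

```text
s 15.38 F -0.3 0.0 -1.0 M [-0.07  0.09 -0.06] p [-0.2096  0.0008] 0.0448
-0.19 15.91 F -0.1 0.8 -3.3 M [-0.02 -0.08 -0.01] p [-0.1891  0.001 ] 0.0448
-0.175 16.36 F 0.5 0.7 -3.4 M [-0.04 -0.08 -0.06] p [-0.1743  0.0009] 0.0449
-0.16 16.81 F 0.1 -0.4 -3.7 M [0.01 0.02 0.02] p [-0.1592  0.0009] 0.0449
-0.15 17.16 F -0.1 0.2 -3.3 M [-0.02 -0.04 -0.01] p [-0.1493  0.001 ] 0.0449
-0.143 17.45 F 0.3 -0.4 -3.3 M [ 0.05 -0.04 -0.03] p [-0.1423  0.001 ] 0.045
-0.142 17.7 F -0.6 -0.5 -4.0 M [-0.    0.05  0.  ] p [-0.1421  0.0009] 0.045
-0.141 17.95 F -1.4 0.1 -3.4 M [0.01 0.16 0.  ] p [-0.1412  0.001 ] 0.045
-0.14 18.2 F -0.0 -0.6 -3.1 M [0.   0.21 0.02] p [-0.1399  0.001 ] 0.045
-0.139 18.45 F 0.6 0.4 -3.0 M [0.06 0.15 0.04] p [-0.1388  0.001 ] 0.045
-0.138 18.7 F -0.3 -0.3 -3.9 M [ 0.05  0.12 -0.01] p [-0.1378  0.001 ] 0.045
-0.137 18.95 F -0.6 -0.2 -3.6 M [0.06 0.17 0.02] p [-0.1368  0.001 ] 0.045
-0.136 19.2 F 0.1 -0.4 -4.2 M [0.07 0.17 0.04] p [-0.136  0.001] 0.045
-0.135 19.45 F -2.2 -0.4 -2.4 M [0.01 0.51 0.06] p [-0.1355  0.0009] 0.0449
-0.134 19.7 F -5.5 -0.6 -0.1 M [0.11 0.87 0.1 ] p [-0.1352  0.0008] 0.0448
-0.133 19.95 F -6.4 -0.0 0.6 M [0.17 1.06 0.07] p [-0.1348  0.0008] 0.0447
-0.132 20.2 F -7.2 -0.2 0.7 M [0.18 1.25 0.1 ] p [-0.1346  0.0009] 0.0447
-0.131 20.45 F -9.2 -0.3 2.4 M [0.18 1.43 0.04] p [-0.1343  0.0008] 0.0446
```

Run:
```python
from h import *
x=-.131
while x<-.118:
    x+=.001; arm.line_to(p2w(x,.001,.0447),velocity=.02); arm.pause(.2)
    F=arm.read_ft_force(); tp=arm.read_tool_pos(); fx=F[:2]@PX
    print(round(x,4),fx.round(1),(F[:2]@PY).round(1),F[2].round(1),"Mz",arm.read_wrist_torque()[2].round(2),w2p(tp)[0].round(4),tp[2].round(4))
    if fx<-15.5: break
arm.pause(.7); print(arm.read_time(),arm.read_ft_force()[:2]@PX,w2p(arm.read_tool_pos()),arm.read_finger_force())
t=snapshot("top"); s=snapshot("scene"); cv2.imwrite("pics/top6_raw.png",t); cv2.imwrite("pics/scene6_raw.png",s)
a=cv2.resize(t[100:200,145:278],(798,600),interpolation=cv2.INTER_CUBIC); cv2.imwrite("pics/top6.png",a)
```

```text
-0.13 -12.1 -0.8 4.7 Mz 0.0 [-0.1343  0.0008] 0.0445
-0.129 -13.6 -2.4 5.0 Mz 0.03 [-0.1341  0.0008] 0.0445
-0.128 -14.8 -1.3 5.9 Mz 0.01 [-0.1339  0.0008] 0.0445
-0.127 -15.7 -0.3 7.1 Mz -0.01 [-0.1337  0.0008] 0.0445
22.95 -15.817093488349116 [[-0.13369727  0.00079365]] 60.58027625083923
```

View pics/top6.png

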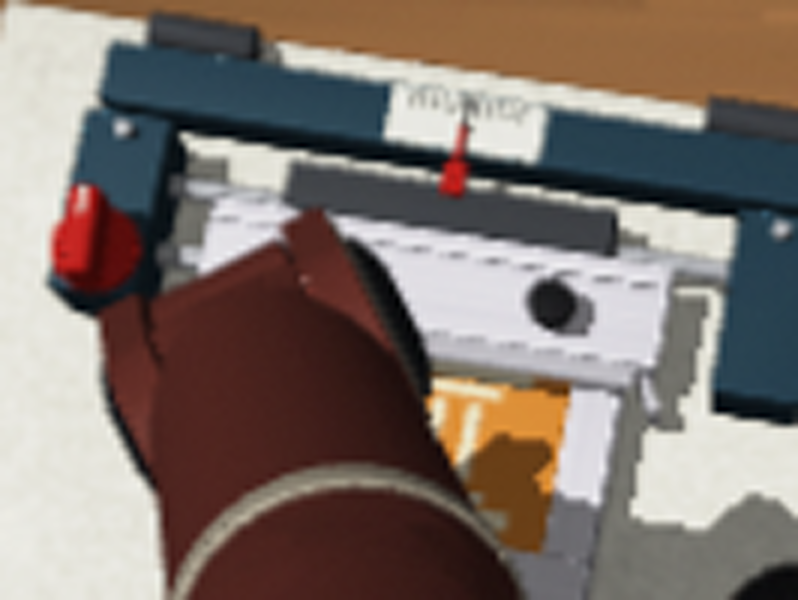

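The top view shows the frame under the lip and the pointer (462,130) still on the mark. Compression is about 2.1 mm, so I'll ease the downward load and press to about 3 mm.

Run:
```python
from h import *
x=-.127
while x<-.117:
    x+=.001; arm.line_to(p2w(x,.001,.0453),velocity=.02); arm.pause(.2)
    F=arm.read_ft_force(); tp=arm.read_tool_pos(); fx=F[:2]@PX; px=w2p(tp)[0]
    print(round(x,4),fx.round(1),(F[:2]@PY).round(1),F[2].round(1),"Mz",arm.read_wrist_torque()[2].round(2),px.round(4),tp[2].round(4))
    if fx<-21 or px[0]>-.1329: break
arm.pause(1); print(arm.read_time(),arm.read_ft_force()[:2]@PX,w2p(arm.read_tool_pos()))
t=snapshot("top"); a=t[100:200,145:278].copy(); b=cv2.imread("pics/top6_raw.png")[100:200,145:278]
# pointer shift versus the earlier picture, by phase correlation around holder's pointer
g=lambda m:cv2.cvtColor(m[18:36,60:95],cv2.COLOR_BGR2GRAY).astype(np.float32)
print(cv2.phaseCorrelate(g(b),g(a)))
red=lambda m:np.argwhere((m[18:34,60:95,2]>120)&(m[18:34,60:95,1]<70)).mean(0)
print(red(a),red(b),red(cv2.imread("pics/top5_raw.png")[100:200,145:278]))
```

```text
-0.126 -15.7 -1.2 5.9 Mz -0.01 [-0.1331  0.0007] 0.0446
-0.125 -15.8 -0.2 6.2 Mz -0.09 [-0.133   0.0006] 0.0444
-0.124 -18.0 -0.3 7.7 Mz -0.04 [-0.133   0.0006] 0.0444
-0.123 -19.9 0.4 8.9 Mz -0.1 [-0.1329  0.0006] 0.0444
-0.122 -21.2 -1.0 10.1 Mz -0.06 [-0.1326  0.0006] 0.0444
26.3 -20.97821277710233 [[-0.13260605  0.00058255]]
((0.030495372217185235, 0.004309747812930809), 1.0019846362188274)
[10.33333333 15.23809524] [10.33333333 15.23809524] [10.45 15.25]
```

```bash
python3 -c "
from station import *
print(ticket.finish_job())"
```

```text
the job is handed in; nothing more can be done
None
```

I centred the press (pointer within about 0.2 mm of the mark) and pushed the stencil frame squarely home. I handed the job in at about 26 s with the arm still pressing at about 21 N, roughly 3 mm into the buffers by tool travel, and the jar, tape and brush were not touched.

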